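# Stand the slim nut driver in its bench holder

## Robot

A 6-joint arm with a two-finger parallel gripper is mounted at the origin on the work surface. World frame = base frame: x ahead of the robot, y to its left, z up, the work surface at z = 0. Lengths are in m, angles in rad, forces in N, time in s.
With the tool pointing down it reaches from about 0.325 to 0.775 m from the base axis. Payload 9.3 kg.
Tool frame: the origin (TCP) lies midway between the tips of the shut fingers; the grasp point (between the pads) lies 19 mm behind it; z points along the fingers, y is the line along which they close (so a half turn about z gives the same grasp; the last joint's range is limited). The gripper opens to 85 mm and grips with 20 to 120 N. Pads are 22 mm wide; open, the fingers measure 114 mm over their backs; the gripper's body (76 mm by 85 mm) begins 54 mm behind the grasp point. The pads swing forward as they close: fully open they stand 13 mm farther back than shut.
Start: joints at [1.023, 0.259, 0.021, 1.334, 0, 1.418], TCP at [0.212, 0.508, 0.231] pointing down, gripper open.
Joint ranges: [-3.04, 3.04], [-0.91, 1.82], [-1.04, 1.36], [-1.92, 1.95], [-1.52, 1.45], [-3.14, 3.14]. Speed limits (rad/s): [2.22, 2.22, 2.79, 3.14, 3.14, 3.14].

## Interface

Orientations are given as a rotation vector (axis times angle).
In Python, from bench import manip gives the robot as it stands.
- The arm moves only by the tool drive_tool, never from a script. Its argument "increments" is a list of rows, each an object with "claw": the opening, from -1 (shut) to 1 (fully open); "dp": the shift along the tool's x, y, z each as a share of 0.025 m, from -1 to 1, a list of three; "twist": the turn, a rotation vector about the tool's x, y, z each as a share of 10 degrees, from -1 to 1, a list of three. In form: [{"claw": claw, "dp": [tx, ty, tz], "twist": [ax, ay, az]}, ...]. A call has 1 to 10 rows; each row shifts and turns the commanded pose from where the row before left it, along the tool's axes as they then stand; what a row does not reach is not made up. A row lasts 1/8 s, in which the tool goes at most 62.5 mm and 10.7 degrees, less where a joint would pass 70% of its speed; a pose out of reach is approached as far as the arm can. A call with a number of a shift or a turn outside -1 to 1 is refused whole. A call with a gripper value outside its range is refused whole. The fingers move at their own pace and stop on an object; "squeeze" is the grip in N (left out, the last holds). Time passes only in rows, so rows that do not move let the fingers close. It gives the time, the measured TCP pose, the force, the opening and the grip force at its end, in the units of the state.
- manip.read_state(): the state, without advancing time (a new reading comes with each control period).
- manip.get_image(name): name is "scene" or "top" or "wrist"; returns a dict with "pixels" (400x640x3 uint8, red, green, blue), "fovy" (degrees; the focal length in pixels is half the picture's height over the tangent of half this angle, whatever the lens; pixels are square), "cx", "cy" (the principal point, pixels), "R" (3x3) and "t" (3): a world point X has camera coordinates R X + t. Camera axes: x right, y down, z forward; pixel columns grow to the right and rows downward; lengths in m; the calibration is good to about 2 mm. A picture is of the moment at which its call begins. There is no depth.
- manip.sign_off(): hands the job in; it is judged then, once.
The state is a dict: "t": time; "joints": joint angles; "dq": joint speeds; "tau": joint torques, N m; "position": TCP position; "tool_rot": TCP orientation; "ft_force": force on the tool from outside, world axes, zero at the start; "torque": the same for the moment, N m; "gripper_width": finger opening in m; "gripper_force": force on a finger pad.
Only numpy, scipy, OpenCV 4.12 (cv2) and the standard library are available. Lean on these libraries where they do the work, as an engineer would, in place of code of your own. Each camera call takes 0.05 s, during which the arm holds its last target. There are 200 camera calls.

## Task

Take the nut driver with the slim, longer steel shank from the sloping rest and stand it upright in the metal holder cup, its shank fully home in the hole of the block inside. The block can be turned in the cup, so feel for the hole, and keep hold of the driver until its shank has gone well into the hole. Leave the other driver in the rest, and the tape roll and the jar where they are.

Things in the scene. Friction and masses are not known exactly. Their poses are not given: they have to be found in the camera images.
- slim_driver: nut driver 177 mm long, round about z: steel shank 14 mm in diameter, 62 mm long (last 6 mm taper to an 8 mm flat foot), then a black handle 30 mm in diameter, 115 mm long. Origin: centre of the foot; z runs to the handle's end. It starts in one bay of the rest, foot down, leaning 45 degrees, handle's end up along the rest's +x; the handle is clear of the rest from z = 98 mm up.
- stout_driver: the other driver, 155 mm long: the same black handle (30 mm in diameter, z = 40 to 155 mm) on a thick steel nose 24 mm in diameter and 40 mm long, too thick for the hole. Origin: centre of the nose's foot, z to the handle's end. It lies in the other bay of the rest and stays there.
- rest: fixed grey sloping rest, base 110 x 190 mm, two bays side by side at y = +48 and -48 mm in its frame. Origin: in the base on the bench; its x is the level direction in which the slope climbs (45 degrees). The sloping board ends 90 mm above the bench; 14 mm high side walls beside each handle.
- holder: fixed round aluminium holder cup, upright: outer diameter 84 mm, wall 4 mm, height 100 mm, on a thin round foot plate. Origin: centre of its underside on the bench, z up. A grey plastic block with one upright hole fills it to 70 mm above the bench. With the slim driver fully home the handle stands on the block and the foot of the shank is 8 mm above the bench.
- block_top (a point): centre of the block's flat top inside the cup, 70 mm above the bench and 30 mm below the rim, on the cup's centre line. The block's one hole is 19 mm in diameter, upright, goes through to the cup's floor, and its centre is 10 mm from this point, in a direction that differs each time and is not told by any pose: look or feel for it.
- tape: roll of black tape lying flat on the bench, 84 mm in diameter, 24 mm high; origin at the centre of its underside. Leave alone.
- jar: white jar with a lid, 68 mm in diameter, 90 mm high; origin at the centre of its underside. Leave alone.
There are look-alikes about, which are no part of the job. Leave any turquoise look-alike of the slim_driver alone.

How it is judged:
By the outcome, as a careful person would: the job done as asked, in the order asked, and still so for the second after the job is handed in, with the robot touching nothing.
It also fails if it takes over 48 s, if anything falls off the work surface, if the arm or the gripper's body presses on something with over 40 N, if the wrist force passes 120 N, or if a joint passes its speed limit or range.

## Working session

There is one attempt and no reset: what is moved stays moved. The work goes in short steps, Python scripts to look and compute and a tool call to move; the robot and the scene stay as the last step left them, time stands still between calls to the robot, and variables do not carry over. Pictures are saved under pics/ and viewed, at most 10 in all, crops included, and the job is handed in when it is done.

Besides the shell and the picture viewer there is one more tool, called as name(argument=value, ...), one argument or row to a line, values as JSON. drive_tool: Moves the arm, as the interface text tells. Its arguments: {"type":"object","properties":{"increments":{"type":"array","items":{"type":"object","properties":{"claw":{"type":"number"},"dp":{"type":"array","items":{"type":"number"}},"twist":{"type":"array","items":{"type":"number"}}}}},"squeeze":{"type":"number"}},"required":["increments"]}

```bash
mkdir -p pics; ls
cat > h.py <<'E'
import numpy as np,cv2
from bench import manip
def grab(n,f):
    im=manip.get_image(n); cv2.imwrite(f'pics/{f}.png',cv2.cvtColor(im['pixels'],cv2.COLOR_RGB2BGR))
    d={k:im[k] for k in('fovy','cx','cy','R','t')}; np.save(f'pics/{f}.npy',d,allow_pickle=True); return d
def load(f): return np.load(f'pics/{f}.npy',allow_pickle=True).item()
def K(d):
    f=200/np.tan(np.radians(d['fovy'])/2); return f,d['cx'],d['cy']
def ray(d,u,v):
    f,cx,cy=K(d); R=np.array(d['R']); t=np.array(d['t'])
    r=R.T@np.array([(u-cx)/f,(v-cy)/f,1]); return -R.T@t, r/np.linalg.norm(r)
def onz(d,u,v,z):
    c,r=ray(d,u,v); return c+r*(z-c[2])/r[2]
def proj(d,X):
    f,cx,cy=K(d); p=np.array(d['R'])@np.array(X)+np.array(d['t']); return np.array([cx+f*p[0]/p[2],cy+f*p[1]/p[2]])
def tri(*a):
    A=0;b=0
    for d,u,v in a:
        c,r=ray(d,u,v); P=np.eye(3)-np.outer(r,r); A=A+P; b=b+P@c
    return np.linalg.solve(A,b)
E
python3 - <<'E'
from h import *
grab('scene','s0');grab('top','t0')
a=cv2.imread('pics/s0.png');b=cv2.imread('pics/t0.png')
cv2.imwrite('pics/st.png',np.vstack([a[:300],a[300:],][0:2]))
for f in('s0','t0'):
  d=load(f);print(ray(d,320,200),d['fovy'])
E
```

```text
pics
(array([ 1.11729147, -0.74214732,  1.1111041 ]), array([-0.47153639,  0.47167181, -0.74510344])) 46.76918981797485
(array([ 0.31051502, -0.11720563,  1.07396994]), array([ 1.55492767e-01, -2.18050282e-04, -9.87837007e-01])) 56.16088499410244
```

View pics/s0.png

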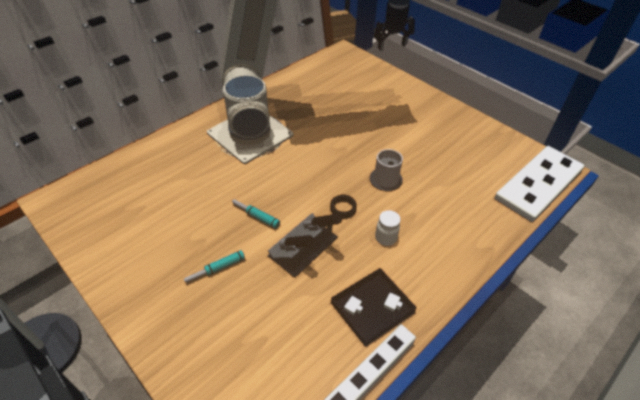

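View pics/t0.png

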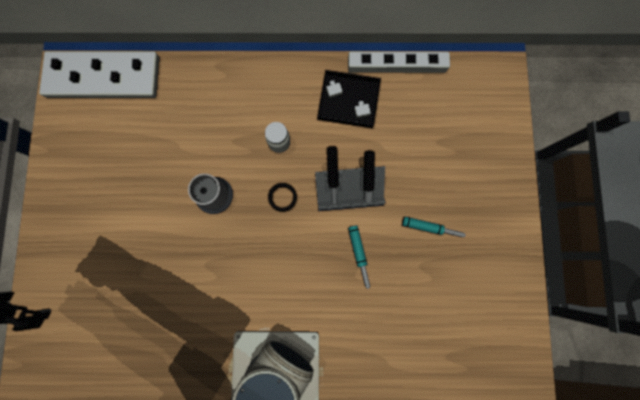

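The top view shows the rest at about (350,188). It holds two black-handled drivers, with handle ends at (332,150) and (369,155). The cup is at (205,190), the tape at (282,197) and the jar at (277,136). Two turquoise look-alikes lie at (358,255) and (430,227). I'll enlarge the rest and the cup to tell the two black drivers apart.

Run:
```python
from h import *
a=cv2.imread('pics/s0.png');b=cv2.imread('pics/t0.png')
g=lambda i,x,y,w,h,s:cv2.resize(i[y:y+h,x:x+w],(w*s,h*s),interpolation=cv2.INTER_CUBIC)
A=g(b,305,135,90,85,4);B=g(a,260,190,100,85,4)
C=g(b,180,165,60,50,6);D=g(a,360,140,60,50,6)
C=cv2.copyMakeBorder(C,0,0,0,0,0)
r1=np.hstack([A,B]);r2=np.hstack([C[:240],D[:240]])
W=760;r2=cv2.copyMakeBorder(r2[:, :],0,0,0,W-r2.shape[1],cv2.BORDER_CONSTANT)
o=np.vstack([r1,r2])
o=np.clip(((o/255.)**0.6)*255,0,255).astype('uint8');cv2.imwrite('pics/c1.png',o)
d=load('t0')
print(onz(d,205,187,.1),onz(d,350,188,.0))
```

```text
[0.49702716 0.18748522 0.1       ] [ 0.51542893 -0.20463665  0.        ]
```

View pics/c1.png

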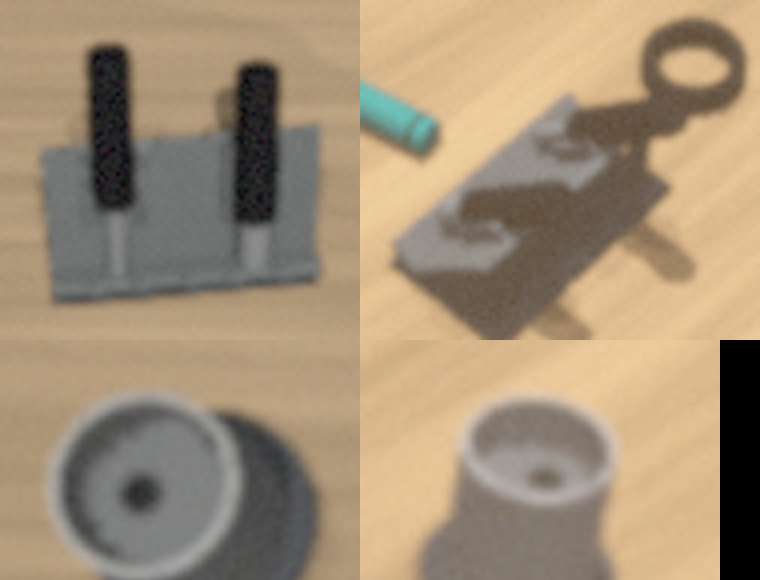

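Of the two black drivers, the one on the left (top view 332,165) has the thin, longer shank, so it is the slim_driver. The one on the right (369,172) has the thick nose, so it is the stout_driver. The turquoise pair at (358,255) and (430,227) are decoys. The hole shows as a dark spot near (203,190) in the top view. Next I'll fit the poses.

Run:
```python
from h import *
from scipy.optimize import least_squares
from scipy.spatial.transform import Rotation as Ro
s=load('s0');t=load('t0')
def ax(p):
    th=p[3];return np.array([np.cos(th),np.sin(th),1])/2**.5*np.array([1,1,1])
obs=[(t,.177,332.3,149),(t,.062,333.3,187),(t,.0,334.4,203.5),(s,.177,341,220),(s,.062,313,221.5)]
f=lambda p:np.concatenate([proj(d,p[:3]+z*ax(p))-[u,v] for d,z,u,v in obs])
r=least_squares(f,[.48,-.15,.02,.07]);print(r.x,f(r.x).round(1))
p=r.x;print('z140',p[:3]+.14*ax(p),'end',p[:3]+.177*ax(p))
print('cup',onz(t,204.3,189.3,.1),'hole',onz(t,203.3,190.5,.07))
# scene: rim crop (538,450),hole (545,478)
print('cupS',onz(s,360+(538-360)/6,140+(450-340)/6,.1),'holeS',onz(s,360+(545-360)/6,140+(478-340)/6,.07))
q=manip.read_state();print(q['position'],Ro.from_rotvec(q['tool_rot']).as_matrix().round(3),q['gripper_width'],q['ft_force'])
```

```text
[ 0.46522654 -0.15854523  0.02196334  0.11180476] [-1.4 -0.4  0.  -1.2  0.1  0.4 -3.2 -1.   1.5  1.3]
z140 [ 0.5636034  -0.14750016  0.12095829] end [ 0.589603   -0.14458111  0.14712124]
cup [0.49082188 0.18901766 0.1       ] hole [0.49303399 0.20100793 0.07      ]
cupS [0.50033816 0.18525085 0.1       ] holeS [0.49913465 0.19850068 0.07      ]
[0.21143865 0.50746099 0.23075366] [[-0.923  0.385 -0.001]
 [ 0.385  0.923 -0.001]
 [ 0.    -0.001 -1.   ]] 0.08517790298693617 [-1.0299846   0.52338446 -0.21377182]
```

drive_tool(
  increments=[
    {"claw": 1,"dp": [0,0,-0.8],"twist": [0,0,-0.92]},
    {"claw": 1,"dp": [0,0,-0.8],"twist": [0,0,-0.92]},
    {"claw": 1,"dp": [0,0,-0.8],"twist": [0,0,-0.92]},
    {"claw": 1,"dp": [-0.73,-0.98,0],"twist": [0,0,0]},
    {"claw": 1,"dp": [-0.73,-0.98,0],"twist": [0,0,0]},
    {"claw": 1,"dp": [-0.73,-0.98,0],"twist": [0,0,0]},
    {"claw": 1,"dp": [-0.73,-0.98,0],"twist": [0,0,0]},
    {"claw": 1,"dp": [-0.73,-0.98,0],"twist": [0,0,0]},
    {"claw": 1,"dp": [-0.73,-0.98,0],"twist": [0,0,0]},
    {"claw": 1,"dp": [-0.73,-0.98,0],"twist": [0,0,0]},
  ],
)

```text
t: 1.35
position: [0.3542, 0.347, 0.291]
tool_rot: [0.136, -3.138, 0.001]
ft_force: [-0.5, 0.3, -0.2]
gripper_width: 0.0851
gripper_force: 0.0
```

drive_tool(
  increments=[
    {"claw": 1,"dp": [-0.73,-0.98,0],"twist": [0,0,0]},
    {"claw": 1,"dp": [-0.73,-0.98,0],"twist": [0,0,0]},
    {"claw": 1,"dp": [-0.73,-0.98,0],"twist": [0,0,0]},
    {"claw": 1,"dp": [-0.73,-0.98,0],"twist": [0,0,0]},
    {"claw": 1,"dp": [-0.73,-0.98,0],"twist": [0,0,0]},
    {"claw": 1,"dp": [-0.73,-0.98,0],"twist": [0,0,0]},
    {"claw": 1,"dp": [-0.73,-0.98,0],"twist": [0,0,0]},
    {"claw": 1,"dp": [0,0,0],"twist": [0,0,0]},
    {"claw": 1,"dp": [0,0,0],"twist": [0,0,0]},
  ],
)

```text
t: 2.48
position: [0.4955, 0.1883, 0.291]
tool_rot: [0.136, -3.138, -0.0]
ft_force: [0.3, 0.0, 0.0]
gripper_width: 0.0852
gripper_force: 0.0
```

Run:
```python
from h import *
d=grab('wrist','w1');print(ray(d,320,200))
for X in([.495,.187,.1],[.496,.199,.07]):print(proj(d,X))
```

```text
(array([0.4264355 , 0.18314681, 0.43280597]), array([ 0.26911296,  0.011102  , -0.96304463]))
[322.11340542 175.65545893]
[333.62407198 171.75160552]
```

View pics/w1.png

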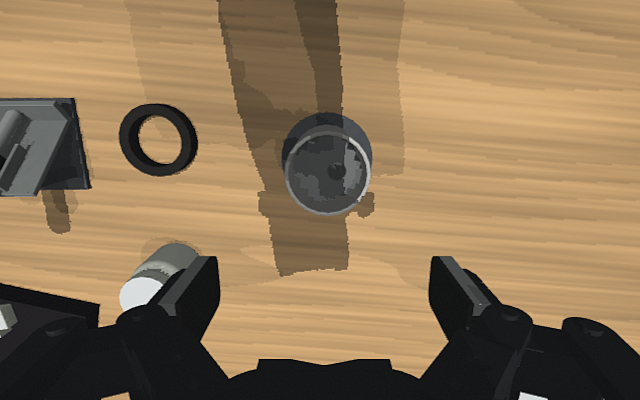

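The wrist view shows the rim centre at about (328,172) and the hole at about (337,171), on the +y side. Next I'll move above the slim driver.

drive_tool(
  increments=[
    {"claw": 1,"dp": [-0.2,-0.98,0],"twist": [0,0,0]},
    {"claw": 1,"dp": [-0.2,-0.98,0],"twist": [0,0,0]},
    {"claw": 1,"dp": [-0.2,-0.98,0],"twist": [0,0,0]},
    {"claw": 1,"dp": [-0.2,-0.98,0],"twist": [0,0,0]},
    {"claw": 1,"dp": [-0.2,-0.98,0],"twist": [0,0,0]},
    {"claw": 1,"dp": [-0.2,-0.98,0],"twist": [0,0,0]},
    {"claw": 1,"dp": [-0.2,-0.98,0],"twist": [0,0,0]},
    {"claw": 1,"dp": [-0.2,-0.98,0],"twist": [0,0,0]},
    {"claw": 1,"dp": [-0.2,-0.98,0],"twist": [0,0,0]},
    {"claw": 1,"dp": [-0.2,-0.98,0],"twist": [0,0,0]},
  ],
)

```text
t: 3.78
position: [0.5669, -0.0513, 0.2915]
tool_rot: [-0.139, 3.138, 0.0]
ft_force: [-0.6, 0.2, 0.4]
gripper_width: 0.0854
gripper_force: 0.0
```

drive_tool(
  increments=[
    {"claw": 0.6,"dp": [0,-0.98,0],"twist": [0,0,0]},
    {"claw": 0.6,"dp": [0,-0.98,0],"twist": [0,0,0]},
    {"claw": 0.6,"dp": [0,-0.98,0],"twist": [0,0,0]},
    {"claw": 0.6,"dp": [0,-0.6,0],"twist": [0,0,0]},
    {"claw": 0.6,"dp": [0,0,0],"twist": [0,0,0]},
    {"claw": 0.6,"dp": [0,0,0],"twist": [0,0,0]},
  ],
)

```text
t: 4.53
position: [0.5745, -0.1389, 0.2914]
tool_rot: [-0.137, 3.139, 0.0]
ft_force: [0.8, -0.1, -0.0]
gripper_width: 0.0683
gripper_force: 0.0
```

Run:
```python
from h import *
w=load('w1');print('cup',onz(w,328,172,.1),'hole',onz(w,337,171,.07))
d=grab('wrist','w2')
for X in([.5636,-.1475,.121],[.5896,-.1446,.1471],[.465,-.1585,.022]):print(proj(d,X))
```

```text
cup [0.49095226 0.1923309  0.1       ] hole [0.49490217 0.20244393 0.07      ]
[314.81362032 168.10440412]
[314.99417636 204.23219099]
[314.28128434  61.90840754]
```

View pics/w2.png

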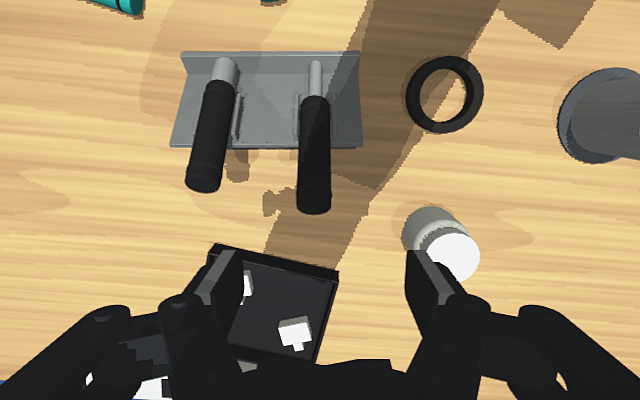

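The driver end is at about (314,203) and the foot at about (316,62), which matches the fit to within 2 px. I'll descend and grip the handle.

drive_tool(
  increments=[
    {"claw": 0.6,"dp": [0.2,-0.15,0.95],"twist": [0,0,0]},
    {"claw": 0.6,"dp": [0.2,-0.15,0.95],"twist": [0,0,0]},
    {"claw": 0.6,"dp": [0,0,0.95],"twist": [0,0,0]},
    {"claw": 0.6,"dp": [0,0,0.95],"twist": [0,0,0]},
    {"claw": 0.6,"dp": [0,0,0.95],"twist": [0,0,0]},
    {"claw": 0.6,"dp": [0,0,0.95],"twist": [0,0,0]},
    {"claw": 0.6,"dp": [0,0,0.95],"twist": [0,0,0]},
    {"claw": 0.6,"dp": [0,0,0.95],"twist": [0,0,0]},
    {"claw": 0.6,"dp": [0,0,0],"twist": [0,0,0]},
    {"claw": 0.6,"dp": [0,0,0],"twist": [0,0,0]},
  ],
)

```text
t: 5.82
position: [0.5658, -0.1478, 0.1023]
tool_rot: [-0.137, 3.138, -0.001]
ft_force: [1.2, -0.5, -0.2]
gripper_width: 0.0681
gripper_force: 0.0
```

drive_tool(
  increments=[
    {"claw": -1,"dp": [0,0,0],"twist": [0,0,0]},
    {"claw": -1,"dp": [0,0,0],"twist": [0,0,0]},
    {"claw": -1,"dp": [0,0,0],"twist": [0,0,0]},
    {"claw": -1,"dp": [0,0,0],"twist": [0,0,0]},
    {"claw": -1,"dp": [0,0,0],"twist": [0,0,0]},
    {"claw": -1,"dp": [0,0,0],"twist": [0,0,0]},
  ],
  squeeze=70,
)

```text
t: 6.58
position: [0.5657, -0.1482, 0.1021]
tool_rot: [-0.136, 3.137, -0.001]
ft_force: [1.0, -0.4, 5.7]
gripper_width: 0.029
gripper_force: 68.5
```

drive_tool(
  increments=[
    {"claw": -1,"dp": [0,0,-0.4],"twist": [0,0,0]},
    {"claw": -1,"dp": [0,0,-0.95],"twist": [0,0,0]},
    {"claw": -1,"dp": [0,0,-0.95],"twist": [0,0,0]},
    {"claw": -1,"dp": [0,0,-0.95],"twist": [0,0,0]},
    {"claw": -1,"dp": [0,0,-0.95],"twist": [0,0,0]},
    {"claw": -1,"dp": [0,0,-0.95],"twist": [0,0,0]},
    {"claw": -1,"dp": [0,0,-0.95],"twist": [0,0,0]},
    {"claw": -1,"dp": [0,0,-0.95],"twist": [0,0,0]},
    {"claw": -1,"dp": [0,0,-0.5],"twist": [0,0,0]},
  ],
)

```text
t: 7.7
position: [0.5653, -0.1481, 0.2914]
tool_rot: [-0.136, 3.138, -0.001]
ft_force: [-1.0, -1.0, -1.1]
gripper_width: 0.0289
gripper_force: 69.0
```

drive_tool(
  increments=[
    {"claw": -1,"dp": [0,0,0],"twist": [0,-0.75,0]},
    {"claw": -1,"dp": [0,0,0],"twist": [0,-0.75,0]},
    {"claw": -1,"dp": [0,0,0],"twist": [0,-0.75,0]},
    {"claw": -1,"dp": [0,0,0],"twist": [0,-0.75,0]},
    {"claw": -1,"dp": [0,0,0],"twist": [0,-0.75,0]},
    {"claw": -1,"dp": [0,0,0],"twist": [0,-0.75,0]},
    {"claw": -1,"dp": [0,0,0],"twist": [0,0,0]},
    {"claw": -1,"dp": [0,0,0],"twist": [0,0,0]},
  ],
)

```text
t: 8.7
position: [0.5656, -0.1486, 0.2908]
tool_rot: [-0.102, 2.356, 0.041]
ft_force: [0.5, -0.3, -1.5]
gripper_width: 0.0288
gripper_force: 69.1
```

drive_tool(
  increments=[
    {"claw": -1,"dp": [0.06,0.95,-0.06],"twist": [0,0,0]},
    {"claw": -1,"dp": [0.06,0.95,-0.06],"twist": [0,0,0]},
    {"claw": -1,"dp": [0.06,0.95,-0.06],"twist": [0,0,0]},
    {"claw": -1,"dp": [0.06,0.95,-0.06],"twist": [0,0,0]},
    {"claw": -1,"dp": [0.06,0.95,-0.06],"twist": [0,0,0]},
    {"claw": -1,"dp": [0.06,0.95,-0.06],"twist": [0,0,0]},
    {"claw": -1,"dp": [0.06,0.95,-0.06],"twist": [0,0,0]},
    {"claw": -1,"dp": [0.06,0.95,-0.06],"twist": [0,0,0]},
    {"claw": -1,"dp": [0.06,0.95,-0.06],"twist": [0,0,0]},
    {"claw": -1,"dp": [0.06,0.95,-0.06],"twist": [0,0,0]},
  ],
)

```text
t: 9.95
position: [0.5245, 0.0877, 0.2913]
tool_rot: [-0.104, 2.355, 0.041]
ft_force: [0.4, 0.1, -2.2]
gripper_width: 0.0285
gripper_force: 69.2
```

drive_tool(
  increments=[
    {"claw": -1,"dp": [0.03,0.95,-0.03],"twist": [0,0,0]},
    {"claw": -1,"dp": [0.03,0.95,-0.03],"twist": [0,0,0]},
    {"claw": -1,"dp": [0.03,0.95,-0.03],"twist": [0,0,0]},
    {"claw": -1,"dp": [0.03,0.95,-0.03],"twist": [0,0,0]},
    {"claw": -1,"dp": [0,0.9,0],"twist": [0,0,0]},
    {"claw": -1,"dp": [0,0,0],"twist": [0,0,0]},
    {"claw": -1,"dp": [0,0,0],"twist": [0,0,0]},
  ],
)

```text
t: 10.82
position: [0.5096, 0.2037, 0.2904]
tool_rot: [-0.104, 2.355, 0.042]
ft_force: [-1.0, 0.2, -0.7]
gripper_width: 0.0289
gripper_force: 69.4
```

Run:
```python
from h import *
ims=[]
q=np.array(manip.read_state()['position']);h=np.array([.996,.087,0]);f=q-.0134*h+[0,0,.0134-.14]
print(q,f)
for n,g in(('scene','s3'),('wrist','w3'),('top','t3')):
    d=grab(n,g);p=proj(d,f);print(n,p,'hole',proj(d,[.496,.2005,.07]),'end',proj(d,f+[0,0,.177]))
a=cv2.imread('pics/s3.png')[60:220,320:480];w=cv2.imread('pics/w3.png')
A=cv2.resize(a,(400,400),interpolation=cv2.INTER_CUBIC);W=w[:,120:520]
o=np.hstack([A,W]);cv2.imwrite('pics/c3.png',o)
```

```text
[0.50959192 0.20370772 0.29041383] [0.49624552 0.20254192 0.16381383]
scene [394.91547925 140.09717002] hole [390.49550084 162.22613138] end [403.52364648  92.51323097]
wrist [323.80203408  49.79020112] hole [321.21648611 -37.51197262] end [322.90744174 394.1253968 ]
top [191.16254339 182.39871284] hole [203.54325445 189.43148566] end [161.42332208 164.66505507]
```

View pics/c3.png

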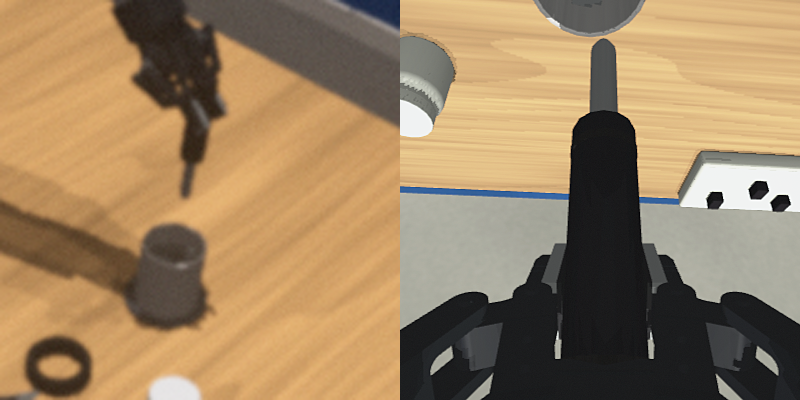

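The scene view shows the foot at about (394,138.5), and the wrist view shows it at about (322,42). Both are close to the prediction. I'll triangulate the foot position and check that the driver is upright.

Run:
```python
from h import *
s=load('s3');w=load('w3')
print('foot',tri((s,394,138.5),(w,322,42)))
# shoulder (handle bottom, z=62): wrist ~(604-280,120) front edge
q=np.array([.4962,.2025,.1638])
for dz in(.056,.062,.177):print(dz,proj(w,q+[0,0,dz]),proj(s,q+[0,0,dz]))
for L in (.135,.14,.145):
  for a in(-.05,0,.05):
    f=np.array([.4962,.2025,.3038])-L*np.array([np.sin(a),0,np.cos(a)]);print(L,a,proj(w,f),proj(s,f),proj(w,f+.062*np.array([np.sin(a),0,np.cos(a)])))
```

```text
foot [0.49062641 0.20210919 0.16623008]
0.056 [323.53818343 122.61995252] [397.44356188 126.00815971]
0.062 [323.51314429 131.77867007] [397.72560683 124.44871709]
0.177 [322.79604208 394.07747959] [403.50099812  92.51624888]
0.135 -0.05 [322.75306797  65.17281275] [396.7986924  139.88041368] [322.87402107 144.41928328]
0.135 0 [323.72191197  55.41645351] [395.11654176 138.87438684] [323.49163148 139.64754114]
0.135 0.05 [324.74699216  45.48466781] [393.45690377 137.79016514] [324.13139654 134.99505301]
0.14 -0.05 [322.74495094  59.85467297] [396.63454009 141.14316353] [322.86261776 136.94802515]
0.14 0 [323.73753331  49.70254258] [394.89496394 140.09950326] [323.51314429 131.77867007]
0.14 0.05 [324.78924024  39.34160675] [393.17889952 138.97536072] [324.18834045 126.71515135]
0.145 -0.05 [322.73703475  54.66811645] [396.47120244 142.39964656] [322.85154773 129.69511926]
0.145 0 [323.75278866  44.12250039] [394.67452118 141.31834383] [323.53406743 124.12548535]
0.145 0.05 [324.83055914  33.33365147] [392.90236033 140.15431046] [324.24383424 118.64610305]
```

drive_tool(
  increments=[
    {"claw": -1,"dp": [-0.04,-0.05,0.04],"twist": [0,-0.15,0]},
    {"claw": -1,"dp": [0.58,0,0.55],"twist": [0,0,0]},
    {"claw": -1,"dp": [0.58,0,0.55],"twist": [0,0,0]},
    {"claw": -1,"dp": [0.58,0,0.55],"twist": [0,0,0]},
    {"claw": -1,"dp": [0.58,0,0.55],"twist": [0,0,0]},
    {"claw": -1,"dp": [0,0,0],"twist": [0,0,0]},
    {"claw": -1,"dp": [0,0,0],"twist": [0,0,0]},
  ],
)

```text
t: 11.85
position: [0.5112, 0.202, 0.2112]
tool_rot: [-0.1, 2.327, 0.043]
ft_force: [-0.1, 0.2, -0.8]
gripper_width: 0.0288
gripper_force: 69.4
```

Run:
```python
from h import *
from scipy.spatial.transform import Rotation as Ro
q=manip.read_state();print(q['position'],Ro.from_rotvec(q['tool_rot']).as_matrix()[:,2])
grab('wrist','w4');grab('scene','s4')
w=load('w4');print(proj(w,[.496,.2005,.07]),proj(w,[.491,.191,.1]))
a=cv2.imread('pics/w4.png')[:260,220:420];b=cv2.imread('pics/s4.png')[100:200,350:440]
o=np.hstack([cv2.resize(a,(400,520)),cv2.resize(b,(400,520),interpolation=cv2.INTER_CUBIC)])
cv2.imwrite('pics/c4.png',np.clip((o/255.)**.6*255,0,255).astype('uint8'))
```

```text
[0.51118793 0.20199552 0.21115779] [ 0.72342909  0.06264676 -0.68755053]
[322.62675509  25.41525576] [305.64447698  52.13244927]
```

View pics/c4.png

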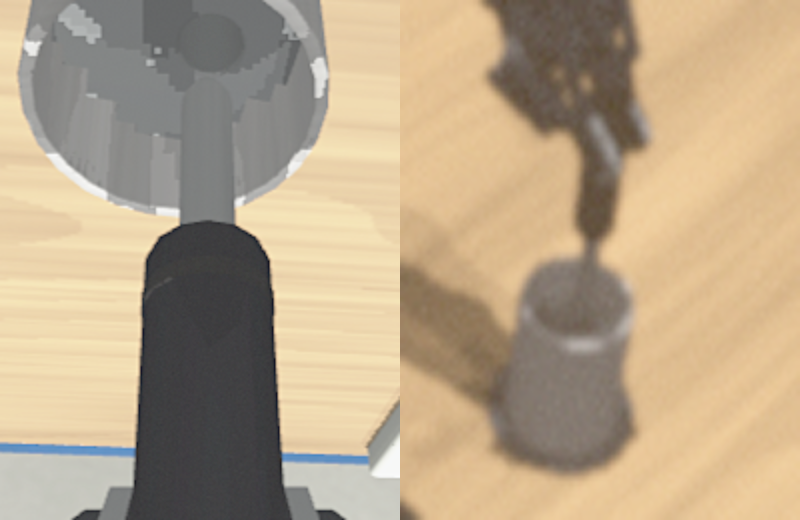

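The wrist view shows the hole at about (325,21) and the foot tip at about (324,41), lined up laterally. I'll compute the remaining offset.

Run:
```python
from h import *
w=load('w4');print('hole',onz(w,325,21,.07))
for z in(.08,.085,.09):print(z,onz(w,324,42,z))
```

```text
hole [0.49303712 0.20164888 0.07      ]
0.08 [0.49946179 0.20162062 0.08      ]
0.085 [0.49556193 0.20128968 0.085     ]
0.09 [0.49166208 0.20095873 0.09      ]
```

drive_tool(
  increments=[
    {"claw": -1,"dp": [0.145,0,0.137],"twist": [0,0,0]},
    {"claw": -1,"dp": [0.145,0,0.137],"twist": [0,0,0]},
    {"claw": -1,"dp": [0.145,0,0.137],"twist": [0,0,0]},
    {"claw": -1,"dp": [0.145,0,0.137],"twist": [0,0,0]},
    {"claw": -1,"dp": [0,0,0],"twist": [0,0,0]},
  ],
)

```text
t: 12.58
position: [0.5103, 0.2022, 0.1894]
tool_rot: [-0.101, 2.329, 0.043]
ft_force: [-0.0, 0.5, -2.2]
gripper_width: 0.0287
gripper_force: 69.4
```

drive_tool(
  increments=[
    {"claw": -1,"dp": [0.145,0,0.137],"twist": [0,0,0]},
    {"claw": -1,"dp": [0.145,0,0.137],"twist": [0,0,0]},
    {"claw": -1,"dp": [0,0,0],"twist": [0,0,0]},
  ],
)

```text
t: 12.95
position: [0.5103, 0.2022, 0.1795]
tool_rot: [-0.101, 2.329, 0.043]
ft_force: [-0.1, -0.3, -1.2]
gripper_width: 0.0284
gripper_force: 69.4
```

drive_tool(
  increments=[
    {"claw": -1,"dp": [0.145,0,0.137],"twist": [0,0,0]},
    {"claw": -1,"dp": [0.145,0,0.137],"twist": [0,0,0]},
    {"claw": -1,"dp": [0.145,0,0.137],"twist": [0,0,0]},
    {"claw": -1,"dp": [0,0,0],"twist": [0,0,0]},
  ],
)

```text
t: 13.45
position: [0.5104, 0.2022, 0.1646]
tool_rot: [-0.101, 2.329, 0.043]
ft_force: [0.7, 0.7, -1.4]
gripper_width: 0.0285
gripper_force: 69.4
```

drive_tool(
  increments=[
    {"claw": -1,"dp": [0.145,0,0.137],"twist": [0,0,0]},
    {"claw": -1,"dp": [0.145,0,0.137],"twist": [0,0,0]},
    {"claw": -1,"dp": [0.145,0,0.137],"twist": [0,0,0]},
    {"claw": -1,"dp": [0.145,0,0.137],"twist": [0,0,0]},
    {"claw": -1,"dp": [0,0,0],"twist": [0,0,0]},
  ],
)

```text
t: 14.08
position: [0.5104, 0.2022, 0.1447]
tool_rot: [-0.101, 2.329, 0.043]
ft_force: [1.5, 1.0, -2.5]
gripper_width: 0.0285
gripper_force: 69.4
```

drive_tool(
  increments=[
    {"claw": -1,"dp": [0.09,0,0.085],"twist": [0,0,0]},
    {"claw": -1,"dp": [0.09,0,0.085],"twist": [0,0,0]},
    {"claw": -1,"dp": [0,0,0],"twist": [0,0,0]},
  ],
)

```text
t: 14.45
position: [0.5104, 0.2022, 0.1388]
tool_rot: [-0.101, 2.328, 0.043]
ft_force: [1.0, 0.2, -2.6]
gripper_width: 0.0284
gripper_force: 69.4
```

drive_tool(
  increments=[
    {"claw": -1,"dp": [0.058,0,0.055],"twist": [0,0,0]},
    {"claw": -1,"dp": [0.058,0,0.055],"twist": [0,0,0]},
    {"claw": -1,"dp": [0,0,0],"twist": [0,0,0]},
  ],
)

```text
t: 14.82
position: [0.5105, 0.2023, 0.135]
tool_rot: [-0.101, 2.328, 0.044]
ft_force: [1.1, 0.8, -3.0]
gripper_width: 0.0285
gripper_force: 69.4
```

drive_tool(
  increments=[
    {"claw": -1,"dp": [0.044,0,0.041],"twist": [0,0,0]},
    {"claw": -1,"dp": [0,0,0],"twist": [0,0,0]},
  ],
)

```text
t: 15.08
position: [0.5105, 0.2022, 0.1336]
tool_rot: [-0.101, 2.328, 0.044]
ft_force: [2.0, 1.1, -0.5]
gripper_width: 0.0286
gripper_force: 69.4
```

drive_tool(
  increments=[
    {"claw": -1,"dp": [0.044,0,0.041],"twist": [0,0,0]},
    {"claw": -1,"dp": [0,0,0],"twist": [0,0,0]},
  ],
)

```text
t: 15.32
position: [0.5105, 0.2023, 0.1321]
tool_rot: [-0.101, 2.328, 0.044]
ft_force: [2.5, 1.0, -1.2]
gripper_width: 0.029
gripper_force: 69.4
```

drive_tool(
  increments=[
    {"claw": -1,"dp": [0.044,0,0.041],"twist": [0,0,0]},
    {"claw": -1,"dp": [0,0,0],"twist": [0,0,0]},
  ],
)

```text
t: 15.58
position: [0.5105, 0.2023, 0.1305]
tool_rot: [-0.101, 2.328, 0.044]
ft_force: [2.0, 1.5, -0.5]
gripper_width: 0.0287
gripper_force: 69.4
```

drive_tool(
  increments=[
    {"claw": -1,"dp": [0.044,0,0.041],"twist": [0,0,0]},
    {"claw": -1,"dp": [0,0,0],"twist": [0,0,0]},
  ],
)

```text
t: 15.82
position: [0.5109, 0.2023, 0.1297]
tool_rot: [-0.101, 2.327, 0.044]
ft_force: [1.1, 0.5, 5.2]
gripper_width: 0.0283
gripper_force: 69.5
```

drive_tool(
  increments=[
    {"claw": -1,"dp": [0.044,0,0.041],"twist": [0,0,0]},
    {"claw": -1,"dp": [0,0,0],"twist": [0,0,0]},
  ],
)

```text
t: 16.08
position: [0.5117, 0.2024, 0.1296]
tool_rot: [-0.1, 2.324, 0.044]
ft_force: [-1.8, -0.2, 13.4]
gripper_width: 0.0285
gripper_force: 70.4
```

It has seated: the downward travel stopped with a 13 N contact force. I'll release and back off along the tool axis.

drive_tool(
  increments=[
    {"claw": -0.2,"dp": [0,0,0],"twist": [0,0,0]},
    {"claw": 0,"dp": [0,0,0],"twist": [0,0,0]},
    {"claw": 0.5,"dp": [0,0,0],"twist": [0,0,0]},
    {"claw": 0.6,"dp": [0,0,0],"twist": [0,0,0]},
    {"claw": 0.6,"dp": [0,0,0],"twist": [0,0,0]},
    {"claw": 0.6,"dp": [0,0,0],"twist": [0,0,0]},
  ],
  squeeze=20,
)

```text
t: 16.82
position: [0.5104, 0.2022, 0.1275]
tool_rot: [-0.101, 2.328, 0.043]
ft_force: [-0.3, 0.3, 0.3]
gripper_width: 0.0687
gripper_force: 0.0
```

drive_tool(
  increments=[
    {"claw": 0.6,"dp": [0,0,-0.3],"twist": [0,0,0]},
    {"claw": 0.6,"dp": [0,0,-0.5],"twist": [0,0,0]},
    {"claw": 0.6,"dp": [0,0,-0.6],"twist": [0,0,0]},
    {"claw": 0.6,"dp": [0,0,-0.6],"twist": [0,0,0]},
    {"claw": 0.6,"dp": [0,0,-0.6],"twist": [0,0,0]},
    {"claw": 0.6,"dp": [0,0,-0.6],"twist": [0,0,0]},
    {"claw": 0.6,"dp": [0,0,-0.6],"twist": [0,0,0]},
    {"claw": 0.6,"dp": [0,0,0],"twist": [0,0,0]},
  ],
)

```text
t: 17.82
position: [0.4412, 0.1964, 0.1945]
tool_rot: [-0.101, 2.326, 0.045]
ft_force: [0.1, 0.5, 0.3]
gripper_width: 0.0684
gripper_force: 0.0
```

Run:
```python
from h import *
for n,g in(('scene','s5'),('wrist','w5')):
    d=grab(n,g)
    print(n,'end',proj(d,[.493,.2016,.185]),'base',proj(d,[.493,.2016,.07]))
a=cv2.imread('pics/w5.png')[:,120:520];b=cv2.imread('pics/s5.png')[60:260,260:460]
cv2.imwrite('pics/c5.png',np.hstack([a,cv2.resize(b,(400,400),interpolation=cv2.INTER_CUBIC)]))
```

```text
scene end [394.85553805 134.49485869] base [390.01174698 161.60430454]
wrist end [324.01931951 276.49261891] base [324.06916427 122.76133892]
```

View pics/c5.png

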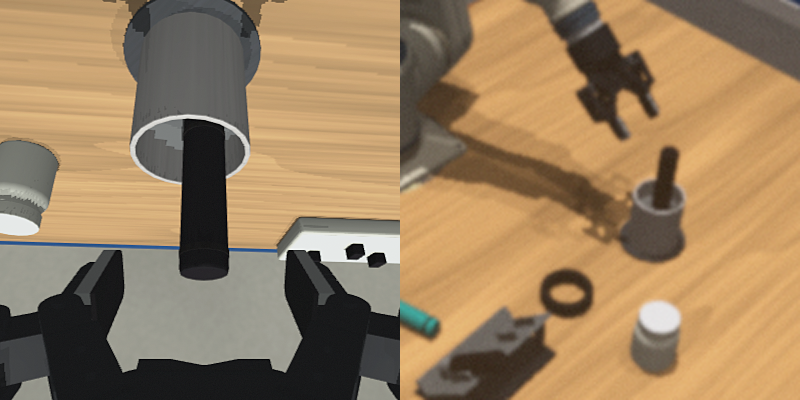

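The driver stands upright. Its handle end is at scene (393,135) and wrist (324,270), within a few pixels of the fully home prediction. The gripper is clear, and the tape, jar and other driver look undisturbed.

```bash
python3 -c "
from bench import manip
print(manip.sign_off())"
```

```text
the job is handed in; nothing more can be done
None
```

The slim driver stands upright in the holder cup with its shank fully home in the block's hole; the other driver, tape and jar were left alone, and the job was handed in at about 18 s of the 48 s allowed (no verdict was returned).

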